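# Purge the leak-test jig and hold an adapter on its sprung plunger

## Robot

A 6-joint arm with a two-finger parallel gripper is mounted at the origin on the work surface. World frame = base frame: x ahead of the robot, y to its left, z up, the work surface at z = 0. Lengths are in mm, angles in rad, forces in N, time in s.
With the tool pointing down it reaches from about 375 to 750 mm from the base axis. Payload 9 kg.
Tool frame: the origin (TCP) lies between the finger pads; the fingertips stand 14 mm ahead of it and the grasp point (between the pads) lies 5 mm behind it; z points along the fingers, y is the direction in which the jaws open and shut (so a half turn about z gives the same grasp; the last joint's range is limited). The gripper opens to 85 mm and grips with 20 to 120 N. Pads are 22 mm wide; open, the fingers measure 114 mm over their backs; the gripper's body (76 mm by 85 mm) begins 54 mm behind the grasp point. The pads swing forward as they close: fully open they stand 13 mm farther back than shut.
Start: joints at [0.996, 0.104, 0.097, 1.564, 0, 1.353], TCP at [209.572, 562.241, 245.331] pointing down, gripper open.
Joint ranges: [-2.99, 2.99], [-0.84, 1.86], [-1.1, 1.16], [-1.84, 2.11], [-1.51, 1.56], [-3.14, 3.14]. Speed limits (rad/s): [2.22, 2.22, 2.57, 3.14, 3.14, 3.14].

## Interface

Orientations are given as a 3x3 rotation matrix whose columns are the frame's x, y, z axes.
In Python, from station import telemetry, viewer, env gives the robot as it stands. The module is installed in compiled form; this text tells all that it offers.
- The arm moves only by the shell command python3 -m crank 'ROWS' [FORCE]. ROWS is JSON, a list that holds one entry, the list of rows, each a list of 7 numbers: the turn, a rotation vector about the tool's x, y, z in rad, then the shift along the tool's x, y, z in m, then the opening, from 0 (shut) to 1 (fully open). In form: [[[ax, ay, az, x, y, z, jaw], ...]]. A call has 1 to 10 rows; each row shifts and turns the commanded pose from where the row before left it, along the tool's axes as they then stand; what a row does not reach is not made up. A row lasts 1/8 s, in which the tool goes at most 62.5 mm and 10.7 degrees, less where a joint would pass 70% of its speed; a pose out of reach is approached as far as the arm can. A call is refused whole if a number of a shift passes 0.0625 or a number of a turn 0.188, either way. A call with a gripper value outside its range is refused whole. The fingers move at their own pace and stop on an object; FORCE is the grip in N (left out, the last holds). Time passes only in rows, so rows that do not move let the fingers close. It gives the time, the measured TCP pose, the force and the opening at its end, in the units of the state.
- telemetry.sense(): the state, without advancing time (a new reading comes with each control period).
- viewer.capture(name): name is "scene" or "top" or "wrist"; returns a dict with "pixels" (384x512x3 uint8, red, green, blue), "z_map" (384x512 float32, mm along the optical axis (not along the pixel's ray), 0 where there is no reading), "mtx" (3x3 intrinsics, pixels), "view" (4x4, takes a point from world to camera coordinates). Camera axes: x right, y down, z forward; pixel columns grow to the right and rows downward; lengths in mm; the calibration is good to about 2 mm. The wrist camera is an equidistant fisheye: a pixel r from the principal point sees the ray r / f radians off the axis. A picture is of the moment at which its call begins.
- env.hand_in(): hands the job in, once; it reports no verdict.
The state is a dict: "clock": time; "joint_positions": joint angles; "joint_vel": joint speeds; "tau": joint torques, N m; "tool_pos": TCP position; "tcp_rot": TCP orientation; "force": force on the tool from outside, world axes, zero at the start; "ft_torque": the same for the moment, N m; "finger_gap": opening from 0.0 (shut) to 1.0 (fully open).
Only numpy, scipy, OpenCV 4.12 (cv2) and the standard library are available. Lean on these libraries where they do the work, as an engineer would, in place of code of your own. Each camera call takes 0.05 s, during which the arm holds its last target. There are 200 camera calls.

## Task

Leak-test the flanged adapter on the bench jig. First purge the jig: pull its slide knob right out, then push it fully home again. Then stand the adapter spigot-down in the jig's bore, press it down against the sprung plunger, firmly but without forcing it, until its flange lies flat on the jig's top face, and finish while still gripping it and holding it down there, leaving the other loose things on the bench where they are.

Things in the scene. Friction and masses are not known exactly. Their poses are not given: they have to be found in the camera images.
- jig: Jig fixed to the bench: base plate 215 x 100 mm; aluminium block 76 x 76 mm with a bore in its flat top, 60 mm above the bench; on the block's -x side (jig axes) a grey valve body 35 x 46 mm, 64 mm high, with the slide knob, which pulls out along the jig's -x; on its +x side a pressure gauge, up to 95 mm high. Origin on the bench under the bore's axis, z up.
- bore (a point): Centre of the bore's mouth, in the plane of the aluminium block's top face, 60 mm above the bench. The bore is 32 mm wide with a 2 mm chamfer. In it stands a brass plunger 24 mm wide; at rest its top is 10 mm below the mouth. Axes as the jig's.
- plunger (a joint): How far the sprung plunger is pushed down, m: 0 at rest. It pushes up with 5 N at the start of its travel plus 0.4 N per mm: about 10 N when the adapter's flange meets the top face, where it reads 0.012; push some newtons harder to keep the flange on the face. The adapter's weight does not push it down: let go, the adapter rises again.
- knob_grip (a point): Centre of the slide knob, a black cylinder 24 mm across and 28 mm long on a 10 mm steel stem, its axis level, along the jig's x, 45 mm above the bench. At home it is 104 mm from the bore's axis, with a 15 mm gap between knob and valve body. It moves with the knob. Axes as the jig's.
- knob (a joint): How far the slide knob is pulled out, m: 0 fully home, 0.030 fully out, with a stop at each end. A sprung detent holds it at either end (about 5 N to start it) and pulls it on to the nearer end.
- adapter: Flanged adapter, stainless, 0.2 to 0.35 kg, flange at mid height, standing on its spigot. From the bottom up: spigot 28 mm across, 22 mm long (2.5 mm chamfer at the foot), flange 50 mm across, 6 mm thick, plain neck 34 mm across, 36 mm long; 64 mm in all. Origin: centre of the spigot's foot, z up its axis.
- hose_tail: Not to be used: a stainless hose tail, a 42 mm wide foot 14 mm high with a barbed stem about 24 mm wide above it, 76 mm high. Origin: centre of its foot.
- ferrule: Not to be used: a short stainless ferrule standing flange down, flange 50 mm across, neck 33 mm across, 30 mm high. Origin: centre of its underside.
- tin: Not to be used: a flat round green tin, 72 mm across, 22 mm high. Origin: centre of its underside.
- seal: Not to be used: a black rubber seal ring 42 mm across, 8 mm high, lying flat between the fittings and the jig. Origin: centre of its underside.
- wrench: Not to be used: a wrench lying on the right of the bench.
- driver: Not to be used: a screwdriver with an orange handle lying on the left of the bench.
Not all that is in view belongs to the job. What is shaped like the adapter but yellow is not meant.

How it is judged:
By the outcome, as a careful person would: the job done as asked, in the order asked, and still so for the second after the job is handed in, while the arm keeps its last pose, push and grip.
It also fails if it takes over 67 s, if anything falls off the work surface, if the arm or the gripper's body presses on something with over 40 N, if the wrist force passes 120 N, or if a joint passes its speed limit or range.

## Working session

There is one attempt and no reset: what is moved stays moved. The work goes in short steps, Python scripts to look and compute and a shell command to move; the robot and the scene stay as the last step left them, time stands still between calls to the robot, and variables do not carry over. Pictures are saved under pics/ and viewed, about 8 in all and at most 12, crops included, and the job is handed in when it is done.

```bash
mkdir -p pics; cat > h.py <<'E'
import numpy as np, cv2
from station import telemetry, viewer, env
def cap(n, tag):
    d=viewer.capture(n); cv2.imwrite(f'pics/{tag}.png', cv2.resize(d['pixels'][:,:,::-1],None,fx=1.5,fy=1.5)); np.savez(f'{tag}.npz',**d); return d
def cloud(d):
    z=d['z_map'].astype(float); v,u=np.mgrid[:384,:512]; K=d['mtx']
    p=np.stack([(u-K[0,2])/K[0,0]*z,(v-K[1,2])/K[1,1]*z,z],-1)
    V=d['view']; w=(p-V[:3,3])@V[:3,:3]; w[z==0]=np.nan; return w
E
python3 - <<'E'
from h import *
for n in('top','scene'):
    d=cap(n,n+'1'); print(d['mtx'].tolist(),d['view'].round(3).tolist())
print(telemetry.sense())
E
```

```text
[[446.0407381351003, 0.0, 249.95781638083298], [0.0, 446.0407381351003, 195.01071723491484], [0.0, 0.0, 1.0]] [[-0.028, -1.0, -0.003, -18.803], [-0.986, 0.028, -0.165, 556.238], [0.165, -0.002, -0.986, 1230.5], [0.0, 0.0, 0.0, 1.0]]
[[438.18917194131933, 0.0, 252.48587443414473], [0.0, 438.18917194131933, 187.82695783415735], [0.0, 0.0, 1.0]] [[0.5, 0.866, -0.007, -259.435], [0.545, -0.321, -0.774, -260.317], [-0.673, 0.383, -0.633, 1529.737], [0.0, 0.0, 0.0, 1.0]]
{'clock': 0.1, 'joint_positions': array([9.96306890e-01, 1.04649409e-01, 9.65541885e-02, 1.56388707e+00,
       5.33605872e-06, 1.35308465e+00]), 'joint_vel': array([-1.03808572e-03, -2.21432606e-03,  1.59187840e-03,  1.88081201e-03,
        6.62051442e-04,  5.94034357e-05]), 'tau': array([ 7.19283504e-03, -5.58215797e+01,  5.04712880e+01,  1.34060264e-02,
       -1.89318298e-04,  2.30864219e-05]), 'tool_pos': array([209.39764666, 561.98203639, 244.59825215]), 'tcp_rot': array([[-9.37026988e-01,  3.49256357e-01, -6.48936810e-04],
       [ 3.49256862e-01,  9.37026498e-01, -9.92676884e-04],
       [ 2.61372275e-04, -1.15681066e-03, -9.99999297e-01]]), 'force': array([ 0.24818852, -0.70964325,  0.05466162]), 'ft_torque': array([-0.02746156, -0.02800308, -0.06754269]), 'finger_gap': 1.0036609964629526}
```

View pics/top1.png

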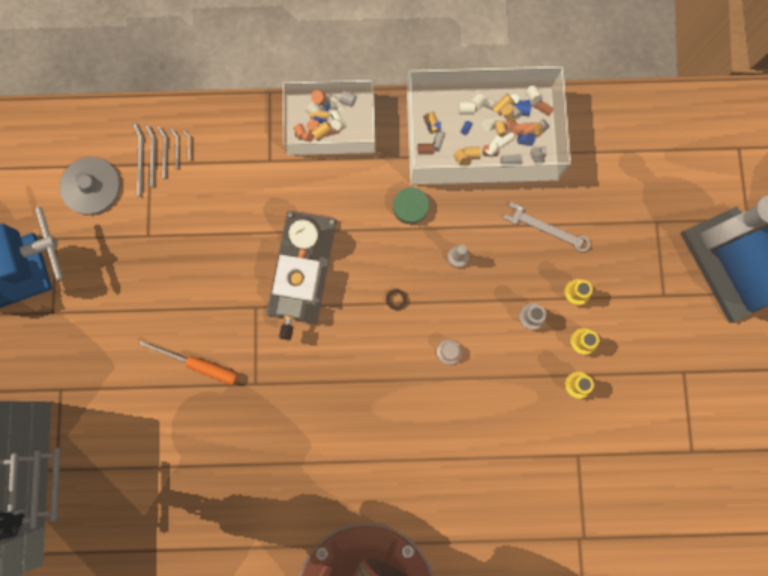

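View pics/scene1.png

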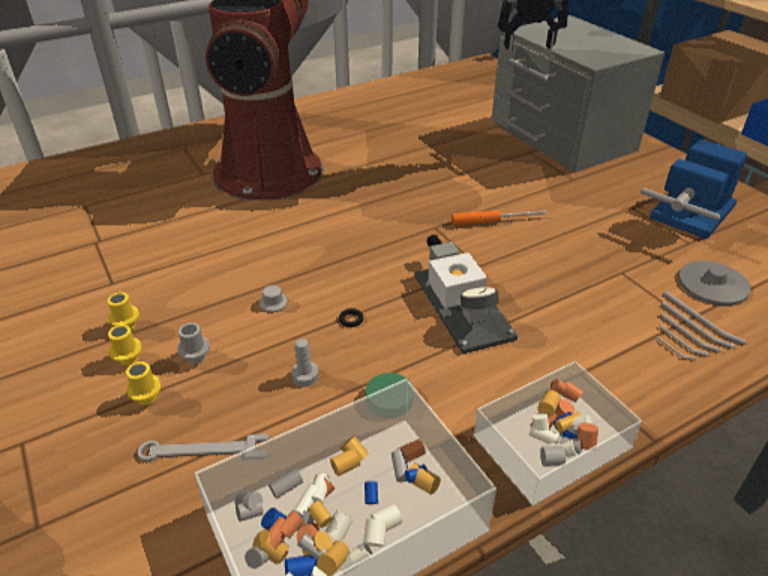

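The top view (768 px wide) shows the jig block at (297,278), its knob at (286,332), the gauge at (303,234) and the grey adapter at (533,316). Yellow decoys stand at (579,291), (585,341) and (580,385). The ferrule is at (449,351), the hose tail at (459,256), and a cabinet is at the lower left near the gripper.

```bash
cat > m.py <<'E'
from h import *
d=dict(np.load('top1.npz')); w=cloud(d); img=d['pixels']; hsv=cv2.cvtColor(img,cv2.COLOR_RGB2HSV)
def ray(u,v,z):
    K,V=d['mtx'],d['view']; r=V[:3,:3].T@np.array([(u-K[0,2])/K[0,0],(v-K[1,2])/K[1,1],1]); c=-V[:3,:3].T@V[:3,3]
    return (c+r*(z-c[2])/r[2]).round(1)
def box(u0,u1,v0,v1):
    m=np.zeros((384,512),bool); m[v0:v1,u0:u1]=1; return m
R=box(170,235,135,235)
# block top (white)
m=R&(hsv[...,1]<40)&(hsv[...,2]>170)&(abs(w[...,2]-60)<8)
cs,_=cv2.findContours(m.astype(np.uint8),0,2); c=max(cs,key=cv2.contourArea); r=cv2.minAreaRect(c)
print('block px',r); print('block corners',[ray(*p,60).tolist() for p in cv2.boxPoints(r)],'centre',ray(*r[0],60))
inn=np.zeros((384,512),np.uint8); cv2.drawContours(inn,[c],-1,1,-1); hole=(inn>0)&~m
n,l,st,ce=cv2.connectedComponentsWithStats(hole.astype(np.uint8)); print([(st[i].tolist(),ray(*ce[i],60)) for i in range(1,n) if st[i,4]>20])
# knob
m=R&box(180,205,212,230)&(hsv[...,2]<60)
cs,_=cv2.findContours(m.astype(np.uint8),0,2); c=max(cs,key=cv2.contourArea); r=cv2.minAreaRect(c); print('knob',r,ray(*r[0],57))
# tall things
for nm,(b,lo,hi) in dict(ad=((340,370,195,225),56,72),y1=((372,400,180,206),56,72),y2=((376,405,212,240),56,72),y3=((372,400,245,272),56,72),hose=((290,320,155,185),60,85),fer=((285,312,222,246),22,38)).items():
    m=box(*b)&(w[...,2]>lo)&(w[...,2]<hi); p=w[m]
    cs,_=cv2.findContours(m.astype(np.uint8),0,2); c=max(cs,key=cv2.contourArea); (u,v),rad=cv2.minEnclosingCircle(c)
    print(nm,len(p),np.median(p,0).round(1),(p.min(0)+p.max(0))[:2]/2,np.ptp(p,0).round(1),'circ',ray(u,v,np.median(p[:,2])),rad)
cab=w[box(0,40,260,384)]; print('cabinet z max',np.nanpercentile(cab[:,2],[50,90,99]), )
cab=w[:,:][(w[...,2]>60)&(w[...,1]>300)&(w[...,0]<500)]; print(np.nanmin(cab,0),np.nanmax(cab,0))
b=cv2.resize(img[130:240,165:415,::-1],None,fx=3.2,fy=3.2,interpolation=cv2.INTER_CUBIC); cv2.imwrite('pics/crop1.png',b)
E
python3 m.py
```

```text
block px ((196.6599884033203, 184.62002563476562), (25.848949432373047, 25.312292098999023), 10.30484676361084)
block corners [[559.4, 158.9, 60.0], [631.2, 145.7, 60.0], [615.7, 73.2, 60.0], [544.1, 87.0, 60.0]] centre [587.4 116.2  60. ]
[([191, 179, 13, 12, 121], array([587.5, 116.3,  60. ]))]Traceback (most recent call last):
  File "m.py", line 17, in <module>
    cs,_=cv2.findContours(m.astype(np.uint8),0,2); c=max(cs,key=cv2.contourArea); r=cv2.minAreaRect(c); print('knob',r,ray(*r[0],57))
                                                     ~~~^^^^^^^^^^^^^^^^^^^^^^^^
ValueError: max() iterable argument is empty
```

```bash
sed -i 's/(hsv\[...,2\]<60)/(w[...,2]>38)\&(hsv[...,2]<110)/; s/box(180,205,212,230)/box(182,200,215,230)/' m.py; python3 -c "
from h import *
d=np.load('top1.npz');print(d['pixels'].max(-1)[208:232,182:202]);print(np.nan_to_num(cloud(d)[208:232,182:202,2]).astype(int))"; python3 m.py
```

```text
[[104 104 137 158 160 163 165 165 165 164 164 165 166 166 166 165 165 155
  124 100]
 [105 104 118 127 129 134 140 146 152 160 163 165 167 167 167 166 166 151
  116  98]
 [ 96  95 103 103  94  92  96 137 174 175 152 143 146 151 160 164 166 145
  111  98]
 [143 144 134 113  93  86  89 158 208 217 201 176 157 138 130 132 135 121
  104  99]
 [179 179 172 160 154 153 155 173 195 222 218 187 168 141 106  90  91  93
   96  97]
 [172 171 170 181 189 189 188 182 176 201 189 147 156 166 147 113  92  92
   91  90]
 [164 164 164 174 182 182 181 181 182 195 180 148 165 185 180 159 146 145
  144 132]
 [164 165 165 175 183 182 168 154 168 174 152 146 170 183 184 184 184 184
  184 175]
 [169 169 169 180 188 168 125  98 116 117 100 119 155 181 189 189 189 189
  189 189]
 [179 173 174 185 184 136  75  72  73  71  70  74 105 154 185 193 193 193
  193 193]
 [191 187 186 191 176 119  70  73  74  72  69  67  66 125 178 195 194 194
  194 195]
 [196 195 196 195 169 111  71  76  74  71  68  66  65 140 185 194 194 194
  194 194]
 [195 195 195 195 155  90  75  78  74  70  68  65  72 156 194 194 194 195
  195 
[... 2986 characters left out ...]
732706] [33.8 34.4 14.3] circ [ 546.6 -422.8   64.2] 6.330522537231445
y2 122 [ 453.3 -428.1   64.3] [ 452.41593569 -428.29170344] [31.2 33.6 14.5] circ [ 452.3 -427.4   64.3] 6.18475866317749
y3 123 [ 371.  -410.4   64.5] [ 370.12419397 -410.44612502] [30.6 32.3 14.3] circ [ 370.  -410.2   64.5] 6.346587181091309
hose 53 [ 626.  -197.7   73.7] [ 626.08672738 -197.39194685] [19.5 19.9 18.5] circ [ 626.  -196.8   73.7] 4.038201332092285
fer 102 [ 441.3 -172.6   30.2] [ 441.46356496 -172.39542339] [29.2 31.4 12.7] circ [ 441.3 -172.7   30.2] 5.590270042419434
cabinet z max [ 80.11065477 181.45061008 323.09998842]
[ 72.47238921 486.98089548  60.00699835] [367.04526361 607.69898536 341.69727194]
```

View pics/crop1.png

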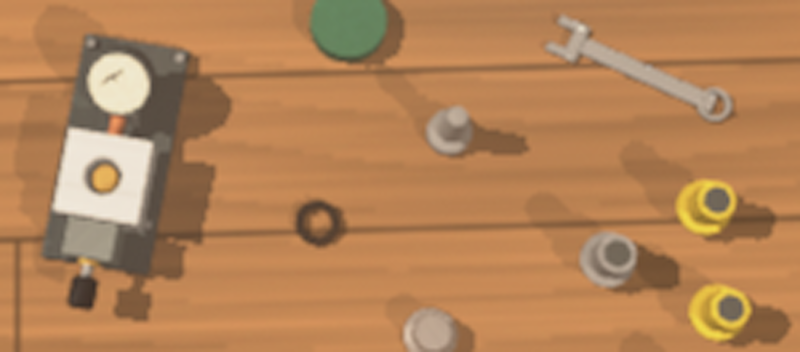

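The block's direction puts jig +x at −10.3° in world. The bore is at (587.4, 116.2), the knob at (485, 135) and the adapter at (502.6, −332.4). I'll keep tool x along jig −x throughout.

```bash
python3 -m crank '[[[0,0,0,0,0,-0.04,1],[0,0,-0.177,0,0,0,1],[0,0,0,-0.035,-0.037,0,1],[0,0,0,-0.035,-0.037,0,1],[0,0,0,-0.035,-0.037,0,1],[0,0,0,-0.035,-0.037,0,1],[0,0,0,-0.035,-0.037,0,1],[0,0,0,-0.035,-0.037,0,1],[0,0,0,-0.035,-0.037,0,1],[0,0,0,-0.035,-0.037,0.0,1]]]' 40; python3 -m crank '[[[0,0,0,-0.035,-0.037,0.04,1],[0,0,0,-0.035,-0.037,0.05,1],[0,0,0,0,0,0.03,1],[0,0,0,0,0,0,1],[0,0,0,0,0,0,1]]]'
cat >> h.py <<'E'
def delta(x,y,z,rotdeg=-10.3):
    s=telemetry.sense(); R=s['tcp_rot']; t=s['tool_pos']
    ty=np.degrees(np.arctan2(R[1,1],R[0,1])); print('t',s['clock'],'tcp',t.round(1),'tooly',ty.round(2),'tilt',R[:2,2].round(4),'F',s['force'].round(1),'gap',round(s['finger_gap'],3))
    print('delta tool mm',(R.T@(np.array([x,y,z])-t)).round(1),'az',np.radians(ty-(90+rotdeg)).round(4))
E
python3 -c "
from h import *
delta(485.1,134.8,40); cap('wrist','w1')"
```

```text
clock: 1.35
tool_pos: [432.7, 219.4, 285.1]
tcp_rot: [[-0.984, 0.179, -0.0], [0.179, 0.984, 0.0], [0.0, 0.0, -1.0]]
force: [1.6, 1.5, -0.6]
finger_gap: 1.0
clock: 1.98
tool_pos: [483.6, 142.8, 174.3]
tcp_rot: [[-0.984, 0.178, 0.001], [0.178, 0.984, 0.0], [-0.001, 0.0, -1.0]]
force: [0.7, 0.1, 0.8]
finger_gap: 1.0
t 1.975 tcp [483.6 142.8 174.3] tooly 79.74 tilt [0.0013 0.0002] F [0.7 0.1 0.8] gap 1.0
delta tool mm [ -2.7  -7.7 134.3] az 0.0006
```

View pics/w1.png

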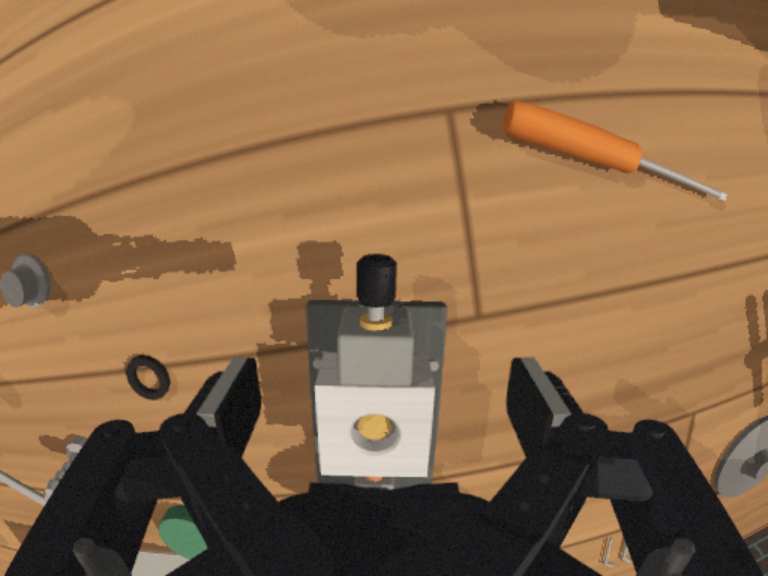

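The wrist view shows the jig lined up with the tool: knob at (377,280), block top corners at about (316,386), (436,387), (432,477) and (320,475), bore at (375,433). I'll cross-check the positions from this view.

```bash
cat >> h.py <<'E'
def fray(d,u,v,z):
    K,V=d['mtx'],d['view']; a=np.array([(u-K[0,2])/K[0,0],(v-K[1,2])/K[1,1]]); th=np.hypot(*a)
    r=np.array([*(a/max(th,1e-9)*np.sin(th)),np.cos(th)]); r=V[:3,:3].T@r; c=-V[:3,:3].T@V[:3,3]
    return (c+r*(z-c[2])/r[2]).round(1)
E
python3 - <<'E'
from h import *
d=dict(np.load('w1.npz')); im=d['pixels'].astype(int)
cs=np.array([fray(d,u/1.5,v/1.5,60) for u,v in((316,386),(436,387),(432,477),(320,475))]); print(cs.tolist(),cs.mean(0))
print('bore',fray(d,375/1.5,433.5/1.5,60))
m=(im.max(-1)<70).astype(np.uint8); m[:165]=0;m[205:]=0;m[:,:230]=0;m[:,275:]=0
cts,_=cv2.findContours(m,0,2); c=max(cts,key=cv2.contourArea); b=cv2.boundingRect(c); print(b)
print('knob y edges at 45',fray(d,b[0],185,45),fray(d,b[0]+b[2],185,45))
E
```

```text
[[543.8, 89.1, 60.0], [558.0, 163.6, 60.0], [634.2, 151.5, 60.0], [618.3, 72.7, 60.0]] [588.575 119.225  60.   ]
bore [586.9 118.9  60. ]
(230, 170, 45, 35)
knob y edges at 45 [481.3 120.2  45. ] [488.6 160.3  45. ]
```

```bash
python3 -m crank '[[[0,0,0,-0.0025,-0.0065,0.04,1],[0,0,0,0,0,0.04,1],[0,0,0,0,0,0.034,1],[0,0,0,0,0,0.02,1],[0,0,0,0,0,0,0.6],[0,0,0,0,0,0,0.4],[0,0,0,0,0,0,0.2],[0,0,0,0,0,0,0],[0,0,0,0,0,0,0]]]' 40; python3 -c "
from h import *
delta(485,136,40)"
```

```text
clock: 3.15
tool_pos: [486.1, 137.7, 40.8]
tcp_rot: [[-0.984, 0.178, 0.004], [0.178, 0.984, 0.005], [-0.003, 0.006, -1.0]]
force: [0.5, 12.3, 5.3]
finger_gap: 0.266
t 3.15 tcp [486.1 137.7  40.8] tooly 79.77 tilt [0.0037 0.0049] F [ 0.5 12.3  5.3] gap 0.266
delta tool mm [ 0.8 -1.9  0.8] az 0.0012
```

```bash
python3 -m crank '[[[0,0,0,0,0.002,0,0],[0,0,0,0.004,0,0,0],[0,0,0,0.006,0,0,0],[0,0,0,0.006,0,0,0],[0,0,0,0.006,0,0,0],[0,0,0,0.006,0,0,0],[0,0,0,0.004,0,0,0],[0,0,0,0,0,0,0],[0,0,0,0,0,0,0]]]'; python3 -c "
from h import *
delta(486.1-29.5,137.7+5.4,40.8)"
```

```text
clock: 4.28
tool_pos: [456.6, 143.7, 40.9]
tcp_rot: [[-0.984, 0.179, 0.007], [0.179, 0.984, 0.002], [-0.007, 0.003, -1.0]]
force: [9.1, 4.2, -0.7]
finger_gap: 0.262
t 4.275 tcp [456.6 143.7  40.9] tooly 79.69 tilt [0.007  0.0016] F [ 9.1  4.2 -0.7] gap 0.262
delta tool mm [-0.1 -0.6  0.1] az -0.0002
```

```bash
python3 -m crank '[[[0,0,0,0.003,0,0,0],[0,0,0,0,0,0,0]]]'; python3 -m crank '[[[0,0,0,-0.007,0,0,0],[0,0,0,-0.006,0,0,0],[0,0,0,-0.006,0,0,0],[0,0,0,-0.006,0,0,0],[0,0,0,-0.006,0,0,0],[0,0,0,-0.006,0,0,0],[0,0,0,-0.003,0,0,0],[0,0,0,0,0,0,0],[0,0,0,0,0,0,0]]]'; python3 -c "
from h import *
delta(486.1,137.7,40.8)"
```

```text
clock: 4.53
tool_pos: [456.4, 143.8, 41.1]
tcp_rot: [[-0.984, 0.18, 0.013], [0.18, 0.984, 0.001], [-0.012, 0.003, -1.0]]
force: [26.0, 1.3, -14.0]
finger_gap: 0.269
clock: 5.65
tool_pos: [486.5, 137.8, 40.5]
tcp_rot: [[-0.984, 0.178, -0.007], [0.178, 0.984, 0.002], [0.007, 0.001, -1.0]]
force: [-27.1, 3.8, 30.5]
finger_gap: 0.266
t 5.65 tcp [486.5 137.8  40.5] tooly 79.75 tilt [-0.0066  0.0017] F [-27.1   3.8  30.5] gap 0.266
delta tool mm [ 0.4 -0.1 -0.3] az 0.0009
```

```bash
python3 -m crank '[[[0,0,0,0.004,0,0,0],[0,0,0,0,0,0,0],[0,0,0,0,0,0,0.5],[0,0,0,0,0,0,1],[0,0,0,0,0,0,1],[0,0,0,0,0,-0.03,1],[0,0,0,0,0,-0.05,1],[0,0,0,0,0,-0.06,1],[0,0,0,0,0,-0.04,1],[0,0,0,0,0,0,1]]]'; python3 -c "
from h import *
cap('wrist','w2');cap('top','t2');delta(502.6,-332.4,150)"
```

```text
clock: 6.9
tool_pos: [487.7, 137.4, 222.5]
tcp_rot: [[-0.984, 0.179, 0.006], [0.179, 0.984, 0.0], [-0.006, 0.001, -1.0]]
force: [0.1, 0.0, -0.3]
finger_gap: 1.001
t 7.0 tcp [486.  137.3 218.5] tooly 79.69 tilt [-0.      0.0001] F [ 0.1  0.2 -1.5] gap 1.0
delta tool mm [-100.4 -459.2   68.5] az -0.0001
```

View pics/w2.png

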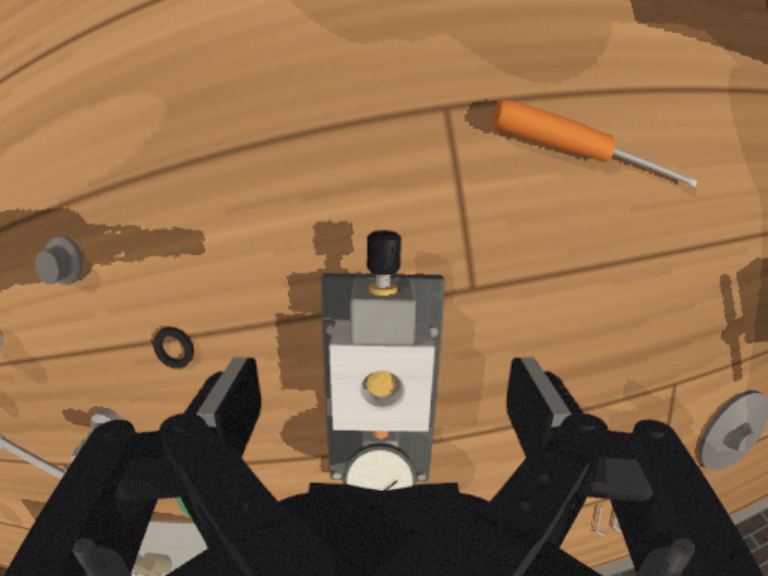

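The knob is home, as before the pull. Next I move over the adapter.

```bash
python3 -m crank '[[[0,0,0,-0.011,-0.051,0,1],[0,0,0,-0.011,-0.051,0,1],[0,0,0,-0.011,-0.051,0,1],[0,0,0,-0.011,-0.051,0,1],[0,0,0,-0.011,-0.051,0,1],[0,0,0,-0.011,-0.051,0,1],[0,0,0,-0.011,-0.051,0,1],[0,0,0,-0.011,-0.051,0,1],[0,0,0,-0.012,-0.051,0.03,1],[0,0,0,0,0,0.03,1]]]';python3 -m crank '[[[0,0,0,0,0,0,1],[0,0,0,0,0,0,1]]]'; python3 -c "
from h import *
cap('wrist','w3');delta(502.6,-331.5,44)"
```

```text
clock: 8.25
tool_pos: [501.0, -334.9, 155.4]
tcp_rot: [[-0.983, 0.183, -0.002], [0.183, 0.983, 0.002], [0.002, 0.001, -1.0]]
force: [-0.7, 0.7, -0.0]
finger_gap: 1.007
clock: 8.5
tool_pos: [502.3, -331.5, 159.2]
tcp_rot: [[-0.984, 0.178, -0.0], [0.178, 0.984, 0.0], [0.0, 0.0, -1.0]]
force: [-0.5, 0.5, -0.1]
finger_gap: 1.005
t 8.55 tcp [ 502.7 -331.8  160. ] tooly 79.74 tilt [ 0.0009 -0.0007] F [0.5 0.3 0.6] gap 1.002
delta tool mm [  0.3   0.3 116. ] az 0.0008
```

View pics/w3.png

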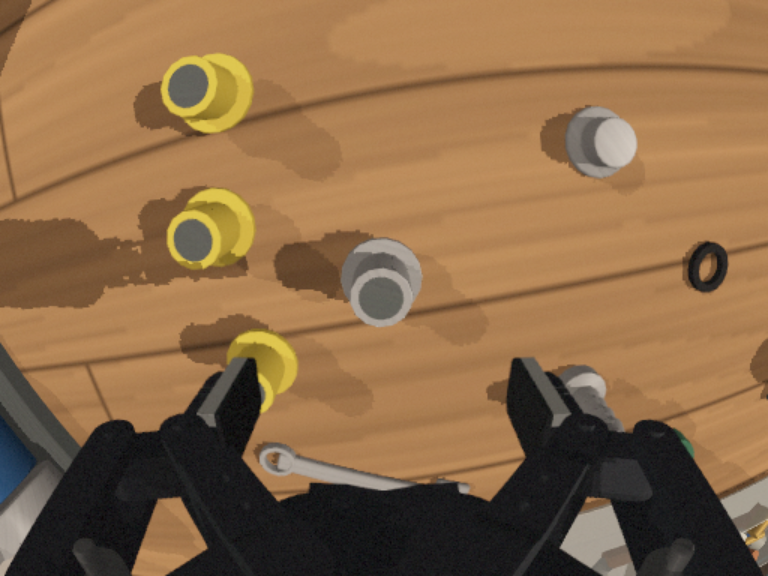

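The adapter's rim is centred at (381,298) between the jaws. The nearest yellow piece is at (262,365), beyond the left finger.

```bash
python3 - <<'E'
from h import *
d=dict(np.load('w3.npz'))
print(fray(d,381/1.5,297.5/1.5,64), 'edges',fray(d,350/1.5,297/1.5,64),fray(d,413/1.5,297/1.5,64),fray(d,381/1.5,326/1.5,64),fray(d,381/1.5,268/1.5,64),'yellow',fray(d,262/1.5,362/1.5,28))
E
```

```text
[ 504.6 -332.7   64. ] edges [ 501.4 -348.9   64. ] [ 507.4 -315.9   64. ] [ 520.8 -335.7   64. ] [ 488.6 -329.8   64. ] yellow [ 548.1 -422.1   28. ]
```

```bash
python3 -m crank '[[[0,0,0,-0.001,-0.0005,0.04,1],[0,0,0,0,0,0.04,1],[0,0,0,0,0,0.023,1],[0,0,0,0,0,0.01,1],[0,0,0,0,0,0,0.6],[0,0,0,0,0,0,0.4],[0,0,0,0,0,0,0.2],[0,0,0,0,0,0,0],[0,0,0,0,0,0,0],[0,0,0,0,0,0,0]]]' 80; python3 -c "
from h import *
delta(503.8,-332.4,46)"
```

```text
clock: 9.8
tool_pos: [504.0, -333.5, 47.6]
tcp_rot: [[-0.984, 0.179, 0.002], [0.179, 0.984, -0.002], [-0.002, -0.001, -1.0]]
force: [-0.6, 1.1, 6.0]
finger_gap: 0.377
t 9.8 tcp [ 504.  -333.5   47.6] tooly 79.7 tilt [ 0.0018 -0.0015] F [-0.6  1.1  6. ] gap 0.377
delta tool mm [0.3 1.  1.6] az 0.0
```

```bash
python3 -m crank '[[[0,0,0,0,0,-0.01,0],[0,0,0,0,0,-0.03,0],[0,0,0,0,0,-0.04,0],[0,0,0,0,0,-0.03,0],[0,0,0,0,0,0,0],[0,0,0,0,0,0,0]]]' 80; python3 -c "
from h import *
cap('wrist','w4');delta(587.5,119,47.6+75)"
```

```text
clock: 10.55
tool_pos: [502.8, -332.4, 154.6]
tcp_rot: [[-0.984, 0.179, -0.001], [0.179, 0.984, 0.001], [0.001, 0.001, -1.0]]
force: [-0.0, 1.2, -3.4]
finger_gap: 0.375
t 10.6 tcp [ 502.5 -332.2  154.1] tooly 79.69 tilt [-0.0017  0.0019] F [ 0.9  0.2 -3.7] gap 0.375
delta tool mm [ -2.9 459.   32.2] az -0.0001
```

View pics/w4.png

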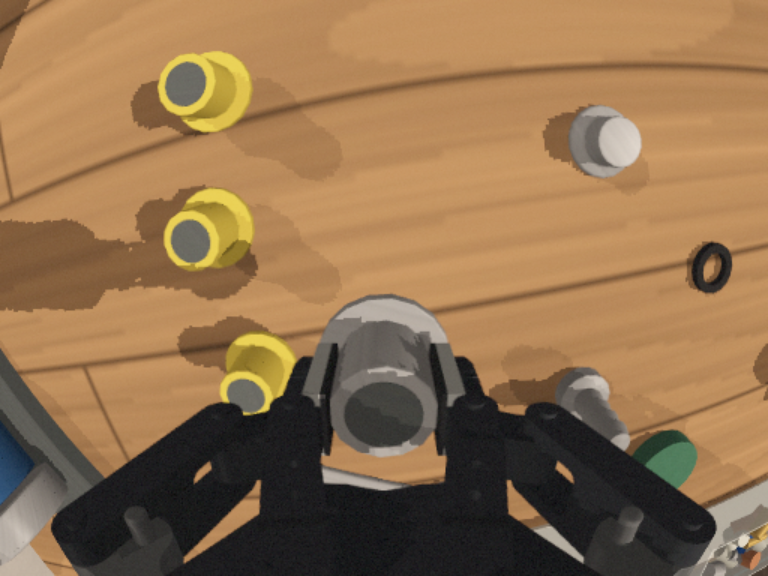

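The adapter is held upright: rim centre at (384,412), flange visible below the pads at (383,315). I'll check its offset in the hand, then carry it over the bore.

```bash
python3 - <<'E'
from h import *
d=dict(np.load('w4.npz')); s=telemetry.sense()
for p in((384,412),(384,371),(384,456),(330,410),(440,410)): 
    q=fray(d,p[0]/1.5,p[1]/1.5,170.5); print(q, s['tcp_rot'].T@(q-s['tool_pos']))
E
python3 -m crank '[[[0,0,0,0,0.046,0,0],[0,0,0,0,0.046,0,0],[0,0,0,0,0.046,0,0],[0,0,0,0,0.046,0,0],[0,0,0,0,0.046,0,0],[0,0,0,0,0.046,0,0],[0,0,0,0,0.046,0,0],[0,0,0,0,0.046,0,0],[0,0,0,-0.001,0.046,0,0],[0,0,0,-0.002,0.045,0,0]]]';python3 -m crank '[[[0,0,0,0,0,0,0],[0,0,0,0,0,0,0],[0,0,0,0,0,0,0]]]'; python3 -c "
from h import *
cap('wrist','w5');cap('scene','s5');cap('top','t5');delta(587.5,119,47.6+75)
a=cv2.imread('pics/s5.png')[150:400,350:600];b=cv2.imread('pics/t5.png')[180:380,200:400]
cv2.imwrite('pics/c5.png',np.hstack([cv2.resize(a,(400,400)),cv2.resize(b,(400,400))]))"
```

```text
[ 503.  -332.   170.5] [ -0.40602564   0.28442037 -16.41383023]
[ 489.1 -329.5  170.5] [ 13.71694989   0.25713972 -16.38523077]
[ 520.1 -335.1  170.5] [-17.78470996   0.29391575 -16.44906074]
[ 499.6 -347.9  170.5] [  0.0943894  -15.96731717 -16.4385631 ]
[ 505.6 -315.3  170.5] [  0.02378004  17.18011518 -16.38619055]
clock: 11.85
tool_pos: [587.4, 119.9, 154.1]
tcp_rot: [[-0.984, 0.179, -0.002], [0.179, 0.984, 0.0], [0.002, -0.0, -1.0]]
force: [1.2, -0.1, -2.2]
finger_gap: 0.377
clock: 12.22
tool_pos: [587.9, 117.3, 155.3]
tcp_rot: [[-0.984, 0.18, -0.001], [0.18, 0.984, -0.0], [0.001, -0.0, -1.0]]
force: [0.3, -0.9, -3.3]
finger_gap: 0.375
t 12.375 tcp [588.2 117.4 155.9] tooly 79.63 tilt [0. 0.] F [-1.  -0.1 -3.4] gap 0.377
delta tool mm [ 1.   1.4 33.3] az -0.0013
```

View pics/w5.png

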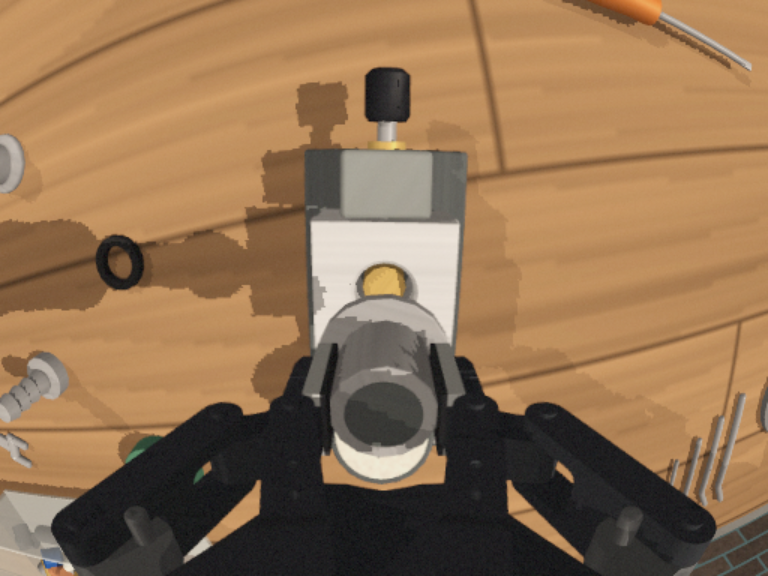

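View pics/c5.png

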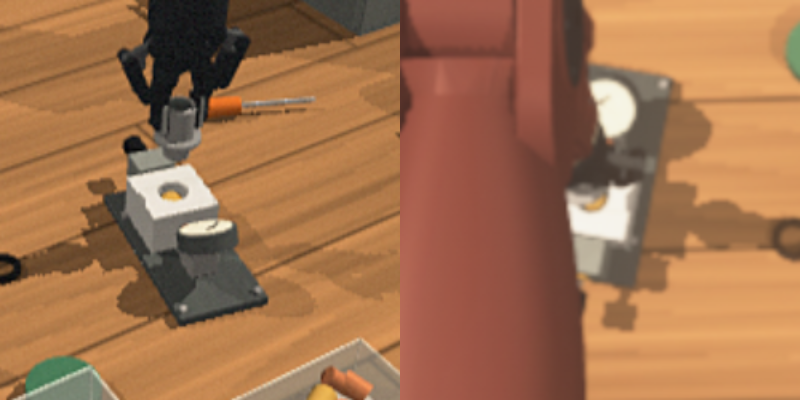

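Both crops show the adapter above the bore, with the jig clear of the fingers. In the wrist view the block edges are at u 311/463, the bore at about (384,287) and the adapter axis at u 384.

```bash
python3 - <<'E'
from h import *
d=dict(np.load('w5.npz')); R=telemetry.sense()['tcp_rot']; t=np.array([588.1,117.4,155.8])
print(d['mtx'].tolist())
for n,u,v,z in(('blkL',311,222,60),('blkR',463,222,60),('boreL',356,287,60),('boreR',413,287,60),('boretop',384,261,60),('knobL',365,100,45),('knobR',410,100,45)):
    q=fray(d,u/1.5,v/1.5,z); print(n,q,(R.T@(q-t)).round(1))
E
```

```text
[[297.3186396354542, 0.0, 255.3772561882791], [0.0, 297.3186396354542, 187.55136999278545], [0.0, 0.0, 1.0]]
blkL [543.5  88.2  60. ] [ 38.6 -36.8  95.8]
blkR [557.6 164.8  60. ] [38.5 41.1 95.8]
boreL [582.  104.1  60. ] [  3.6 -14.2  95.8]
boreR [587.4 133.7  60. ] [ 3.6 15.9 95.8]
boretop [570.7 121.2  60. ] [17.8  0.6 95.8]
knobL [486.4 126.6  45. ] [101.7  -9.3 110.8]
knobR [490.6 149.8  45. ] [101.7  14.3 110.8]
```

```bash
python3 -m crank '[[[0,0,0,0.0005,0.0015,0.02,0],[0,0,0,0,0,0.02,0],[0,0,0,0,0,0.005,0],[0,0,0,0,0,0.004,0],[0,0,0,0,0,0.004,0],[0,0,0,0,0,0,0],[0,0,0,0,0,0,0]]]'; python3 -c "
from h import *
delta(587.5,119,47.6+38)"
```

```text
clock: 13.25
tool_pos: [588.0, 119.6, 103.0]
tcp_rot: [[-0.984, 0.179, -0.0], [0.179, 0.984, -0.0], [0.0, -0.0, -1.0]]
force: [-0.6, -2.9, -4.7]
finger_gap: 0.375
t 13.25 tcp [588.  119.6 103. ] tooly 79.69 tilt [-0.0001 -0.0004] F [-0.6 -2.9 -4.7] gap 0.375
delta tool mm [ 0.3 -0.7 17.4] az -0.0002
```

```bash
python3 -m crank '[[[0,0,0,0,0,0.004,0],[0,0,0,0,0,0.004,0],[0,0,0,0,0,0.003,0],[0,0,0,0,0,0,0],[0,0,0,0,0,0,0]]]'; python3 -c "
from h import *
delta(587.5,119,47.6+38)"
```

```text
clock: 13.88
tool_pos: [588.1, 119.5, 92.5]
tcp_rot: [[-0.984, 0.179, 0.0], [0.179, 0.984, -0.001], [-0.001, -0.001, -1.0]]
force: [-5.1, -4.4, 2.7]
finger_gap: 0.378
t 13.875 tcp [588.1 119.5  92.5] tooly 79.69 tilt [ 0.0005 -0.0006] F [-5.1 -4.4  2.7] gap 0.378
delta tool mm [ 0.5 -0.6  6.9] az -0.0002
```

```bash
python3 -m crank '[[[0,0,0,0.0007,-0.0005,0.003,0],[0,0,0,0,0,0.002,0],[0,0,0,0,0,0.002,0],[0,0,0,0,0,0,0],[0,0,0,0,0,0,0]]]'; python3 -c "
from h import *
delta(587.5,119,47.6+38)"
```

```text
clock: 14.5
tool_pos: [588.0, 119.5, 86.5]
tcp_rot: [[-0.984, 0.179, 0.002], [0.179, 0.984, -0.0], [-0.002, 0.0, -1.0]]
force: [-4.2, -2.6, 8.6]
finger_gap: 0.375
t 14.5 tcp [588.  119.5  86.5] tooly 79.7 tilt [ 0.0022 -0.    ] F [-4.2 -2.6  8.6] gap 0.375
delta tool mm [ 0.4 -0.5  0.8] az 0.0
```

```bash
for i in 1; do python3 -m crank '[[[0,0,0,0.0003,-0.0003,0.001,0],[0,0,0,0,0,0,0],[0,0,0,0,0,0,0]]]'; python3 -m crank '[[[0,0,0,0,0,0.001,0],[0,0,0,0,0,0,0],[0,0,0,0,0,0,0]]]'; done; python3 -c "
from h import *
delta(587.5,119,47.6+38)"
```

```text
clock: 14.88
tool_pos: [587.9, 119.4, 85.7]
tcp_rot: [[-0.984, 0.179, 0.003], [0.179, 0.984, 0.0], [-0.003, 0.001, -1.0]]
force: [-3.4, -0.4, 9.9]
finger_gap: 0.375
clock: 15.25
tool_pos: [588.0, 119.4, 85.6]
tcp_rot: [[-0.984, 0.179, 0.003], [0.179, 0.984, 0.0], [-0.003, 0.001, -1.0]]
force: [-7.6, -1.9, 15.5]
finger_gap: 0.375
t 15.25 tcp [588.  119.4  85.6] tooly 79.71 tilt [0.0032 0.0003] F [-7.6 -1.9 15.5] gap 0.375
delta tool mm [ 0.4 -0.5 -0. ] az 0.0001
```

Contact: z stopped at 85.6, as predicted, while the force jumped. I'll add a little margin, relieve the side load and look.

```bash
python3 -m crank '[[[0,0,0,0.001,0,0.001,0],[0,0,0,0,0,0,0],[0,0,0,0,0,0,0],[0,0,0,0,0,0,0]]]';  python3 -c "
from h import *
cap('scene','s6');cap('wrist','w6');delta(587.5,119,47.6+38)
a=cv2.imread('pics/s6.png')[190:370,390:540];b=cv2.imread('pics/w6.png')[0:576,180:600]
cv2.imwrite('pics/c6.png',np.hstack([cv2.resize(a,(417,500),interpolation=2),cv2.resize(b,(365,500))]))"
```

```text
clock: 15.75
tool_pos: [588.0, 119.5, 85.6]
tcp_rot: [[-0.984, 0.179, 0.005], [0.179, 0.984, -0.0], [-0.005, 0.001, -1.0]]
force: [-6.0, -2.7, 19.2]
finger_gap: 0.377
t 15.85 tcp [588.  119.4  85.6] tooly 79.71 tilt [ 0.0054 -0.    ] F [-5.3 -2.3 19.5] gap 0.374
delta tool mm [ 0.4 -0.5 -0.1] az 0.0002
```

View pics/c6.png

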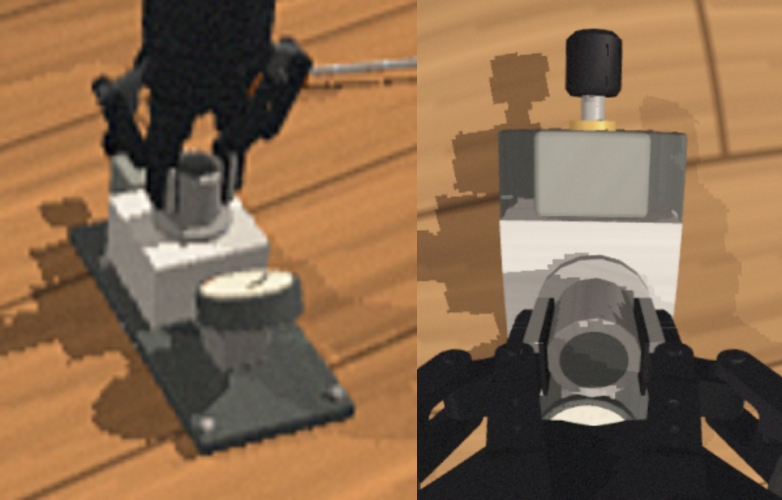

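The flange sits on the block face and the knob is at home. The tool has tilted by 0.005 rad, so I'll trim that out.

```bash
python3 -m crank '[[[0,0.006,0,0,0,0.0003,0],[0,0,0,0,0,0,0],[0,0,0,0,0,0,0],[0,0,0,0,0,0,0]]]';  python3 -c "
from h import *
delta(587.5,119,47.6+38); print(telemetry.sense()['ft_torque'].round(2))"
```

```text
clock: 16.35
tool_pos: [588.0, 119.5, 85.5]
tcp_rot: [[-0.984, 0.179, -0.0], [0.179, 0.984, 0.001], [0.001, 0.001, -1.0]]
force: [-6.3, -2.4, 22.0]
finger_gap: 0.376
t 16.35 tcp [588.  119.5  85.5] tooly 79.71 tilt [-0.0003  0.001 ] F [-6.3 -2.4 22. ] gap 0.376
delta tool mm [ 0.4 -0.5 -0.1] az 0.0001
[-0.66  1.38 -0.07]
```

```bash
python3 -m crank '[[[0,0,0,0,0,0,0],[0,0,0,0,0,0,0],[0,0,0,0,0,0,0],[0,0,0,0,0,0,0],[0,0,0,0,0,0,0],[0,0,0,0,0,0,0],[0,0,0,0,0,0,0],[0,0,0,0,0,0,0]]]' && python3 -c "
from h import *
delta(587.5,119,47.6+38); print(env.hand_in())"
```

```text
clock: 17.35
tool_pos: [588.0, 119.5, 85.5]
tcp_rot: [[-0.984, 0.179, -0.0], [0.179, 0.984, 0.001], [0.0, 0.001, -1.0]]
force: [-7.3, -3.5, 21.5]
finger_gap: 0.374
t 17.35 tcp [588.  119.5  85.5] tooly 79.71 tilt [-0.0003  0.001 ] F [-7.3 -3.5 21.5] gap 0.374
delta tool mm [ 0.4 -0.5 -0.1] az 0.0001
the job is handed in; nothing more can be done
None
```

The leak test setup is done and handed in at 17.4 s, with the arm still gripping the adapter and holding its flange down on the jig.

- **Purge:** I pulled the knob out 30 mm to its stop (26 N against it) and pushed it back home to its stop (27 N). Later wrist pictures show it still home.
- **Adapter:** I gripped the grey adapter by its neck at 80 N and set its spigot in the bore. I pressed it down until the height stopped changing at TCP z 85.5 mm. That is within 0.1 mm of the height expected for the flange on the face, and further commanded travel only raised the force.
- **Last check:** Over the final second the position held. The upward force on the tool was about 22 N, the tilt about 0.001 rad, and the grip steady.
- **Still off:**
  - A side load of about 8 N remained at the end, from the spigot sitting slightly off-centre in the bore.
  - The top camera's positions near the jig were 2–3 mm off in y from the wrist camera and the knob contact, so I used the latter.
- **Other items:** The moves kept clear of the other loose things. I did not do a final check of every one of their positions.

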